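Post the slide box through the drop-chute flap

ROBOT

A 6-joint arm with a two-finger parallel gripper is mounted at the origin on a cart in front of the work surface, level with it; the furniture and walls round the work are solid. World frame = base frame: x ahead of the robot, y to its left, z up, the work surface at z = 0. Lengths are in mm, angles in degrees, forces in N, time in s.
With the tool pointing down it reaches from about 300 to 850 mm from the base axis. Payload 4.2 kg.
Tool frame: the origin (TCP) lies between the finger pads; the fingertips stand 8 mm ahead of it and the grasp point (between the pads) lies 11 mm behind it; x points along the fingers, y is the direction in which the jaws open and shut, and the axes are right-handed (so a half turn about x gives the same grasp; the last joint's range is limited). The gripper opens to 91 mm and grips with 3 to 60 N. Pads are 32 mm wide; open, the fingers measure 118 mm over their backs; the gripper's body (76 mm by 178 mm) begins 60 mm behind the grasp point.
Start: joints at [66.463, 18.312, 89.639, -0, 72.044, -1.146], TCP at [219.038, 531.665, 188.976] pointing down, gripper open.
Joint ranges: [-177.97, 177.97], [-48.28, 115.42], [12.27, 149.76], [-77.06, 257.06], [2.81, 150.46], [-146.56, 146.56]. Speed limits (degrees/s): [147.25, 147.25, 180, 180, 180, 180].

INTERFACE

Orientations are given as [roll, pitch, yaw] about the fixed x, y, z axes, in that order (R = Rz(yaw) Ry(pitch) Rx(roll)).
In Python, from workcell import env gives the robot as it stands.
- The arm moves only by the tool arm_command, never from a script. Its arguments are lists of equal length, an entry for each row: "slide": the shift along the tool's x, y, z in cm, a list of three; "turn": the turn, a rotation vector about the tool's x, y, z in rad, a list of three; "grip": the closure in counts, from 0 (fully open) to 255 (shut). A call has 1 to 20 rows; each row is the pose to reach, as a shift and turn from the pose commanded when the call began, along the tool's axes at that moment; what a row does not reach only later rows make up. A row lasts 1/12 s, in which the tool goes at most 41.7 mm and 7.16 degrees, less where a joint would pass 70% of its speed; a pose out of reach is approached as far as the arm can. A call with a gripper value outside its range is refused whole. The fingers move at their own pace and stop on an object; "newtons" is the grip in N (left out, the last holds). Time passes only in rows, so rows that repeat a pose let the fingers close. It gives the time, the measured TCP pose, the force and the opening at its end, in the units of the state.
- env.state(): the state, without advancing time (a new reading comes with each control period).
- env.grab_frame(name): name is "scene" or "top" or "wrist"; returns (picture, depth): 420x560x3 uint8, red, green, blue; 420x560 float32, mm along the optical axis (not along the pixel's ray), 0 where there is no reading.
- env.calibration(name): a dict with "K" (3x3 intrinsics, pixels), "k1" (the pictures are not rectified: a ray, as slopes to the right and down, at radius r is drawn at 1 + k1 r^2 times it, then the intrinsics apply), "camera_from_world" (4x4, takes a point from world to camera coordinates); the wrist camera has in their place "T_tool_cam" (4x4, takes a point from camera to tool coordinates, whose origin is the TCP and whose axes are the tool frame's). Camera axes: x right, y up, looking along -z (the intrinsics and any distortion apply to the point x, -y, -z); pixel columns grow to the right and rows downward; lengths in mm; the calibration is good to about 2 mm. A picture is of the moment at which its call begins: read the wrist's pose just before it. calibration takes no time and is no camera call.
- env.job_done(): hands the job in, once; it reports no verdict.
Trained networks look in the newest picture that a camera, given by its name, has taken for a name from the list of things; names that differ only in an ending like _2 or _b are one class to them, and where a whole thing is asked for, a point or a joint stands for the part that bears it (a point fixed in the world has none). Each returns a list of dicts, best first, with "p" (0 to 1); they miss things now and then, are a little off and sometimes report something else, mostly with a low value. They report only what shows in the picture. A call takes as long as a camera call. They do not tell look-alikes from the thing itself.
- env.search_frame(camera, label): "point" ([x, y, z] in mm, in world coordinates, good to about 4 mm: the middle of the surface that is visible of it).
The state is a dict: "time_s": time; "qpos": joint angles; "qvel": joint speeds; "effort": joint torques, N m; "ee_pos": TCP position; "ee_rot": TCP orientation; "force": force on the tool from outside, world axes, zero at the start; "torque": the same for the moment, N m; "gripper_width": finger opening in mm.
Only numpy, scipy, OpenCV 4.12 (cv2) and the standard library are available. Lean on these libraries where they do the work, as an engineer would, in place of code of your own. Each camera call takes 0.05 s, during which the arm holds its last target.

TASK

Post the blue slide box into the drop chute: with the fingertips, push it steadily along the raised metal deck so that the box itself pushes the orange flap open, and keep pushing until it tips over the edge and slides down into the pocket at the foot of the chute. Then draw the fingers back, so that the flap swings shut behind the box. Only push the box (do not flick or lift it), do not touch the flap with the robot, and leave the two specimen cups and the brown bottle where they stand.

Things in the scene. Friction and masses are not known exactly. Their poses are not given: they have to be found in the camera images.
- drop_chute: Green-painted and bare-metal chute, fixed. Origin on the worktop straight below the flap's hinge; x = direction of pushing, z up. Frame in mm: level polished deck, top z = 80, from x = -250 (open rear end) to an edge at x = +20. All is slippery (friction about 0.15). Guide walls 6 thick, 25 above the deck: 168 apart from x = -250 to -127, narrowing to 82 apart at x = -42 and on to the door.
- door_sill (a point): Point on the deck top in the middle of the doorway (x = 0), straight below the hinge; axes as the chute. The doorway is 82 mm wide and 50 mm high under the hinge rod; its frame reaches from 3 mm before to 9 mm beyond this point and ends 63 mm above the deck. Nothing stands higher on the chute.
- deck_edge (a point): Point on the deck top in the middle of the edge, 20 mm beyond the door. From here a polished slope falls at 25 degrees for 170 mm to a rubber end stop 30 mm high (the pocket). The box tips and slides down by itself once its centre is past this edge, so the fingers need not enter the doorway.
- flap (a joint): Orange flap hung from a rod across the doorway, 74 mm wide, 50 mm long, 30 g. 0 = hanging shut; grows in rad as its lower edge is pushed inward (chute +x), up to 1.7. It cannot swing outward. It falls shut by its weight.
- slide_box_center (a point): Centre (half-way up) of the blue closed slide box, 62 wide (x) by 98 long (y) by 30 high (z) mm, 0.11 to 0.22 kg. It starts loose on the wide part of the deck, its long side (its y axis) roughly along the chute, up to about 15 degrees askew and 20 mm off the middle. Its y axis points back, away from the door.
- cup_b: Specimen cup with red lid, 59 mm across, 72 high, on the worktop, on the side of the chute away from the robot. Origin at the centre of its underside. Leave alone.
- cup_a: Specimen cup with yellow lid, 59 mm across, 72 high, on the worktop, on the side of the chute away from the robot. Origin at the centre of its underside. Leave alone.
- reagent_bottle: Brown bottle with blue cap, 62 mm across, 139 high, on the worktop, on the side of the chute away from the robot. Origin at the centre of its underside. Leave alone.
There are look-alikes about, which are no part of the job. What is meant by the part that bears slide_box_center is not pink, and is the larger of those in its own colour.

How it is judged (in metres and radians):
On the way, in this order (a step that is already met when the one before it is completed fails the run):
1. the box, on the deck in the doorway, has pushed the flap open (value of joint flap above 0.4 rad and x of slide_box_center in the frame of drop_chute between -0.06 and 0.04 m), for 0.05 s.
2. the box has gone through and down the slope (x of slide_box_center in the frame of drop_chute above 0.105 m and z of slide_box_center in the frame of drop_chute below 0.065 m), for 0.1 s.
At the end, for the whole second after the job is handed in: The slide box lies at rest, right way up, in the pocket at the foot of the slope (centre 105 to 160 mm beyond the door, within 30 mm of the middle, less than 65 mm above the worktop), the flap hangs shut (under 0.08 rad), and the cups and the bottle are within 20 mm of where they stood (all of step 2 and x of slide_box_center in the frame of drop_chute below 0.16 m and y of slide_box_center in the frame of drop_chute between -0.03 and 0.03 m and angle between slide_box_center's own z axis and vertical below 0.65 rad and linear speed of slide_box below 0.03 m/s and value of joint flap below 0.08 rad and distance of each of cup_a, cup_b, reagent_bottle from where it was at the start of the episode below 0.02 m); the robot touches nothing.
It fails at once if the box is lifted more than 20 mm off the deck (z of slide_box_center in the frame of drop_chute above 0.115 m).
It fails at once if the box is flicked or shoved faster than 0.4 m/s before it reaches the doorway (linear speed of slide_box above 0.4 m/s and x of slide_box_center in the frame of drop_chute below 0 m).
It fails at once if the robot presses on the flap or is caught by it (contact force between any of the fingers, the arm and flap above 0.5 N).
It fails at once if a cup or the bottle is displaced or tipped (distance of any of cup_a, cup_b, reagent_bottle from where it was at the start of the episode above 0.02 m or angle between any of cup_a, cup_b, reagent_bottle's own z axis and vertical above 0.3 rad).
It also fails if it takes over 48 s, if anything falls off the work surface, if the arm or the gripper's body presses on something with over 40 N, if the wrist force passes 120 N, or if a joint passes its speed limit or range.

## Working session

There is one attempt and no reset: what is moved stays moved. The work goes in short steps, Python scripts to look and compute and a tool call to move; the robot and the scene stay as the last step left them, time stands still between calls to the robot, and variables do not carry over. Pictures are saved under pics/ and viewed, and the job is handed in when it is done.

Besides the shell and the picture viewer there is one more tool, called as name(argument=value, ...), one argument or row to a line, values as JSON. arm_command: Moves the arm, as the interface text tells. Its arguments: {"type":"object","properties":{"slide":{"type":"array","items":{"type":"array","items":{"type":"number"}}},"turn":{"type":"array","items":{"type":"array","items":{"type":"number"}}},"grip":{"type":"array","items":{"type":"number"}},"newtons":{"type":"number"}},"required":["slide","turn","grip"]}

```bash
ls; mkdir -p pics
cat > h.py <<'E'
import numpy as np, cv2
from workcell import env
def save(n,im): cv2.imwrite(n,im[:,:,::-1])
E
python3 - <<'E'
from h import *
print(env.state())
for c in ['scene','top']:
    im,d=env.grab_frame(c); save(f'pics/{c}0.png',im); np.savez(f'{c}0.npz',im=im,d=d)
    print(c,env.calibration(c))
print(env.calibration('wrist'))
for l in ['drop_chute','slide_box_center','flap','cup_a','reagent_bottle']:
    print(l,env.search_frame('top',l))
E
```

```text
pics
{'time_s': 0.0, 'qpos': array([ 6.64621864e+01,  1.83504230e+01,  8.97063178e+01,  1.97818409e-03,
        7.20461680e+01, -1.14605805e+00]), 'qvel': array([ 0.07017361, -0.04066002, -0.01898929, -0.07128557,  0.02991363,
       -0.03618114]), 'effort': array([ 6.42352443e-04, -4.12470782e+01, -2.31976497e+01,  7.27433665e-02,
        4.58260160e-02, -1.38695286e-04]), 'ee_pos': array([218.80275345, 531.13121614, 188.13315795]), 'ee_rot': array([ -92.19307878,   89.89707407, -114.58544582]), 'force': array([ 0.0433217 ,  0.38381565, -0.03702719]), 'torque': array([ 0.00790599,  0.00137701, -0.00641533]), 'gripper_width': 91.20346494743849}
scene {'K': array([[541.81319543,   0.        , 278.27735686],
       [  0.        , 541.81319543, 217.05423068],
       [  0.        ,   0.        ,   1.        ]]), 'k1': -0.09470443242546527, 'camera_from_world': array([[ 5.07416826e-01, -8.61377216e-01, -2.36105223e-02,
        -2.44995622e+02],
       [ 4.80903511e-01,  2.60340163e-01,  8.37230441e-01,
        -3.89057589e+02],
       [-7.15024460e-01, -4.36179196e-01,  5.46340307e-01,
  
[... 964 characters left out ...]
99999635e-01,  4.87580264e-04,  7.02290898e-04,
        -1.42764936e+00],
       [ 6.58855845e-04, -9.62976254e-01, -2.69585422e-01,
        -7.57144750e+01],
       [ 0.00000000e+00,  0.00000000e+00,  0.00000000e+00,
         1.00000000e+00]])}
drop_chute [{'point': [498.1, 91.5, 81.2], 'p': 0.91}]
slide_box_center [{'point': [334.5, 181.9, 25.2], 'p': 0.91}, {'point': [385.9, -172.7, 28.5], 'p': 0.8}, {'point': [463.8, 7.1, 107.8], 'p': 0.75}, {'point': [668.8, 226.8, 71.6], 'p': 0.67}]
flap []
cup_a [{'point': [663.3, 225.8, 69.4], 'p': 0.62}, {'point': [614.6, -48.4, 74.3], 'p': 0.61}]
reagent_bottle [{'point': [643.0, 104.1, 109.6], 'p': 0.68}, {'point': [498.2, 92.4, 81.4], 'p': 0.52}]
```

View pics/scene0.png

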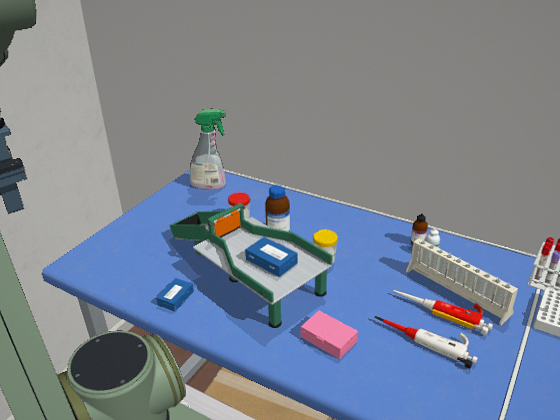

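View pics/top0.png

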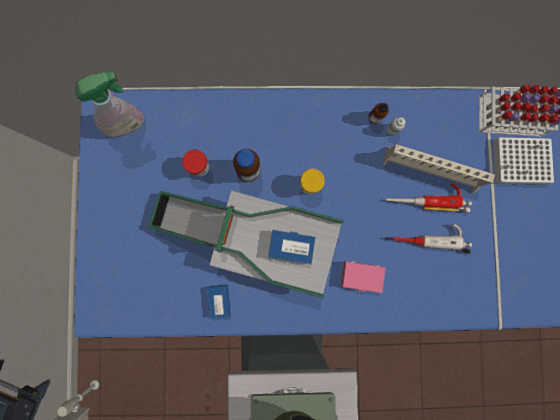

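```bash
cat >> h.py <<'E'
def cloud(c,d,cal,T=None):
    K,k1=cal['K'],cal['k1']
    h,w=d.shape
    u,v=np.meshgrid(np.arange(w),np.arange(h))
    pts=np.stack([u,v],-1).reshape(-1,1,2).astype(float)
    xy=cv2.undistortPoints(pts,K,np.array([k1,0,0,0,0.])).reshape(h,w,2)
    P=np.stack([xy[...,0]*d,-xy[...,1]*d,-d],-1)
    M=np.linalg.inv(cal['camera_from_world']) if T is None else T
    W=P@M[:3,:3].T+M[:3,3]
    W[d<=0]=np.nan
    return W
E
cat > fit.py <<'E'
from h import *
from scipy.optimize import least_squares
for c in ['top','scene']:
    z=np.load(f'{c}0.npz');im,d=z['im'],z['d'];W=cloud(c,d,env.calibration(c))
    hsv=cv2.cvtColor(im,cv2.COLOR_RGB2HSV)
    g=(hsv[...,0]>60)&(hsv[...,0]<90)&(hsv[...,1]>120)
    Z=W[...,2]
    box=(W[...,0]>330)&(W[...,0]<640)&(W[...,1]>-120)&(W[...,1]<400)
    dk=box&(hsv[...,1]<40)&(np.abs(Z-80)<15)
    print(c,'deck z',np.nanmedian(Z[dk]),dk.sum())
    m=g&box&(np.abs(Z-105)<8); P=W[m]
    print('wall pts',len(P),np.nanmedian(P[:,2]))
    def segs():
        s=[]
        for sg in (1,-1):
            pl=[(-250,87),(-127,87),(-42,44),(0,44)]
            for a,b in zip(pl,pl[1:]): s.append((np.array([a[0],sg*a[1]]),np.array([b[0],sg*b[1]])))
        return s
    S=segs()
    def dist(Q):
        D=[]
        for a,b in S:
            t=np.clip((Q-a)@(b-a)/((b-a)@(b-a)),0,1)
            D.append(np.linalg.norm(Q-a-t[:,None]*(b-a),axis=1))
        return np.min(D,0)
    def f(p,P=P):
        cth,sth=np.cos(p[2]),np.sin(p[2]);q=P[:,:2]-p[:2]
        return np.stack([q@[cth,sth],q@[-sth,cth]],1)
    best=None
    for th in (1.2,1.4,1.57,1.75,1.9):
      for y0 in (130,160,190):
        r=least_squares(lambda p:dist(f(p)),[500,y0,th],loss='soft_l1',f_scale=4,x_scale=[10,10,.1])
        if best is None or r.cost<best.cost: best=r
    p=best.x;print('chute',p[:2],np.degrees(p[2]),'mean d',dist(f(p)).mean())
    # all chute points in frame
    # orange flap
    o=box&(hsv[...,0]<18)&(hsv[...,1]>170)&(im[...,0]>150)&(Z>75)
    if o.sum(): Q=f(p,W[o]);print('flap',o.sum(),np.median(Q,0),Q.min(0),Q.max(0),np.nanmin(Z[o]),np.nanmax(Z[o]))
    t=box&g&(Z>125); 
    if t.sum(): Q=f(p,W[t]);print('frame top',t.sum(),Q.min(0),Q.max(0),np.median(Q,0),np.median(Z[t]))
    b=box&(hsv[...,0]>95)&(hsv[...,0]<120)&(hsv[...,1]>110)&(Z>85)&(Z<125)
    n,l,st,_=cv2.connectedComponentsWithStats(b.astype(np.uint8)); k=1+np.argmax(st[1:,4]); 
    b=(cv2.morphologyEx((l==k).astype(np.uint8),cv2.MORPH_CLOSE,np.ones((15,15)))>0)&(Z>102)&(Z<118)
    B=W[b];print('box top z',np.median(B[:,2]),b.sum())
    r=cv2.minAreaRect(B[:,:2].astype(np.float32));print(r)
    bp=cv2.boxPoints(r); print('corners chute',f(p,np.c_[bp,bp[:,:1]]).round(1).tolist())
    print('centre',f(p,np.array([[*r[0],0]])),'mean',f(p,B.mean(0)[None]))
E
python3 fit.py
```

```text
top deck z 80.14985411111138 7339
wall pts 87 104.895268679737
chute [503.28483912 147.66130741] 74.03394599407875 mean d 3.0736373693898114
flap 2 [-3.70333625  1.83382881] [ -4.04244664 -25.10693162] [-3.36422586 28.77458924] 135.77000467603796 137.3007802197012
frame top 20 [ -2.37527092 -47.70639495] [ 5.5429099  42.45411696] [0.22372698 6.11249139] 142.37156027520638
box top z 110.34859740090997 1165
((463.4441833496094, 2.806133270263672), (96.24984741210938, 62.34893035888672), 80.09988403320312)
corners chute [[-201.4, 24.4], [-194.8, -37.6], [-99.1, -27.5], [-105.7, 34.5]]
centre [[-150.22624285   -1.54119668]] mean [[-150.06845461   -0.61771564]]
scene deck z 80.95826876117349 3405
wall pts 734 102.88065239351482
chute [502.64208923 153.23368745] 73.72343849414928 mean d 3.5533392975838716
flap 405 [-6.14024889 -1.67387166] [-11.83364757 -39.32009375] [-1.18338785 35.42951887] 88.34832668195929 139.56022254215225
frame top 142 [-10.75158102 -50.65729426] [ 6.4501583  49.37979257] [-4.63030558  3.27909875] 142.52254910119115
box top z 109.83360305485218 904
((461.9508361816406, 2.6480445861816406), (100.86339569091797, 66.46186828613281), 79.7592544555664)
corners chute [[-209.6, 24.6], [-202.6, -41.5], [-102.3, -30.9], [-109.3, 35.2]]
centre [[-155.95487655   -3.1448992 ]] mean [[-1.59574450e+02 -5.79221737e-02]]
```

```bash
cat >> h.py <<'E'
from scipy.spatial.transform import Rotation as Ro
O=np.array([502.7,147.0]);TH=np.radians(74.0)
ex=np.array([np.cos(TH),np.sin(TH),0]);ey=np.array([-np.sin(TH),np.cos(TH),0])
def w2c(p): q=np.array([p[0]-O[0],p[1]-O[1],0]);return np.array([q@ex,q@ey,p[2]])
def c2w(x,y,z): p=x*ex+y*ey;return np.array([O[0]+p[0],O[1]+p[1],z])
def Rt(s): return Ro.from_euler('xyz',s['ee_rot'],degrees=True)
def plan(s,tgt,yaw,flip=1):
    # tool x down, tool y horizontal = flip*across direction of heading yaw
    e=np.array([-np.sin(yaw),np.cos(yaw),0])*flip; x=np.array([0,0,-1.])
    Rg=Ro.from_matrix(np.stack([x,e,np.cross(x,e)],1)); R=Rt(s)
    return R.inv().apply(tgt-s['ee_pos'])/10,(R.inv()*Rg).as_rotvec()
E
python3 - <<'E'
from h import *
s=env.state();print(Rt(s).as_matrix().round(3))
yb=np.radians(80)
for f in (1,-1): print(plan(s,c2w(-232,-10,189),yb,f), plan(s,c2w(-232,-10,189),TH,f))
print(c2w(-232,-10,189))
E
```

```text
[[-0.     0.381  0.925]
 [-0.     0.925 -0.381]
 [-1.    -0.     0.   ]]
(array([-7.29536970e-03, -4.76934711e+01,  4.44567353e+01]), array([-1.78706247e+00, -2.65461755e-04,  2.31342193e-04])) (array([-7.29536970e-03, -4.76934711e+01,  4.44567353e+01]), array([-1.68234272e+00, -2.48985485e-04,  2.41041177e-04]))
(array([-7.29536970e-03, -4.76934711e+01,  4.44567353e+01]), array([1.35453015e+00, 2.18055888e-04, 2.50215916e-04])) (array([-7.29536970e-03, -4.76934711e+01,  4.44567353e+01]), array([1.45924991e+00, 2.33803606e-04, 2.41509376e-04]))
[448.36475041 -78.76908702 189.        ]
```

arm_command(
  slide=[
    [0, -2.5, 2.3],
    [0, -5, 4.7],
    [0, -7.5, 7],
    [0, -10, 9.4],
    [0, -12.6, 11.7],
    [0, -15.1, 14],
    [0, -17.6, 16.4],
    [0, -20.1, 18.7],
    [0, -22.6, 21.1],
    [0, -25.1, 23.4],
    [0, -27.6, 25.7],
    [0, -30.1, 28.1],
    [0, -32.6, 30.4],
    [0, -35.1, 32.8],
    [0, -37.7, 35.1],
    [0, -40.2, 37.4],
    [0, -42.7, 39.8],
    [0, -45.2, 42.1],
    [0, -47.7, 44.5],
    [0, -47.7, 44.5],
  ],
  turn=[
    [0.07, 0, 0],
    [0.14, 0, 0],
    [0.21, 0, 0],
    [0.28, 0, 0],
    [0.36, 0, 0],
    [0.43, 0, 0],
    [0.5, 0, 0],
    [0.57, 0, 0],
    [0.64, 0, 0],
    [0.71, 0, 0],
    [0.78, 0, 0],
    [0.86, 0, 0],
    [0.93, 0, 0],
    [1.0, 0, 0],
    [1.07, 0, 0],
    [1.14, 0, 0],
    [1.21, 0, 0],
    [1.28, 0, 0],
    [1.354, 0, 0],
    [1.354, 0, 0],
  ],
  grip=[0, 0, 0, 0, 0, 0, 0, 0, 176, 176, 176, 176, 176, 176, 176, 176, 176, 176, 176, 176],
)

```text
time_s: 2.02
ee_pos: [451.1, -83.8, 189.0]
ee_rot: [49.8, 89.8, -50.6]
force: [1.0, -0.1, -0.1]
gripper_width: 28.3
```

Run:
```python
from h import *
s=env.state()
for k in ('time_s','qpos','ee_pos','ee_rot','force','gripper_width'): print(k,s[k])
print(w2c(s['ee_pos']),Rt(s).as_matrix().round(3))
for c in ('wrist','scene'):
    im,d=env.grab_frame(c); save(f'pics/{c}1.png',im); np.savez(f'{c}1.npz',im=im,d=d,p=s['ee_pos'],r=s['ee_rot'])
```

```text
time_s 2.0167
qpos [-11.85558898   7.69904399 103.92321293  -0.14277355  68.21249907
  -1.43648894]
ee_pos [451.10161603 -83.79894876 189.02034699]
ee_rot [ 49.78102954  89.7880994  -50.58526907]
force [ 0.9931166  -0.10550367 -0.1393587 ]
gripper_width 28.327930683580878
[-236.08063103  -14.01726188  189.02034699] [[ 0.002  0.984 -0.18 ]
 [-0.003 -0.18  -0.984]
 [-1.     0.003  0.002]]
```

View pics/wrist1.png

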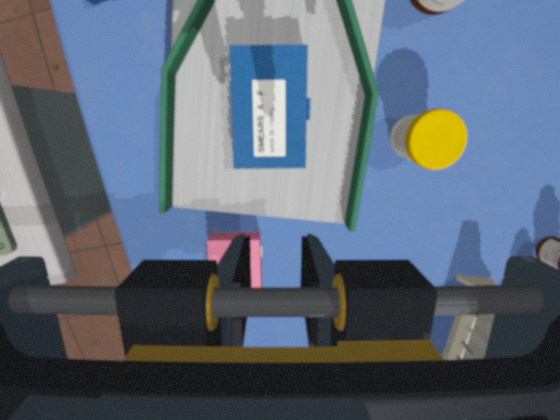

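View pics/scene1.png

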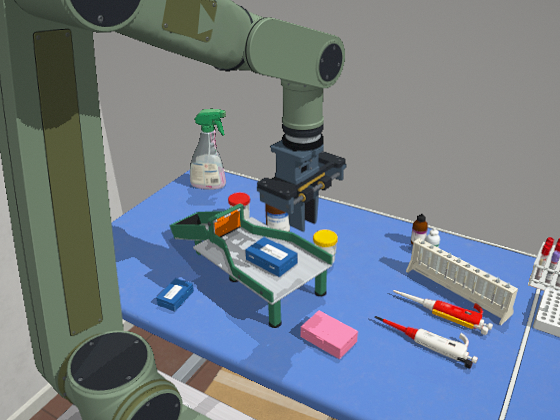

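```bash
cat > fitw.py <<'E'
from h import *
import sys
from scipy.optimize import least_squares
def toolT(p,r):
    T=np.eye(4);T[:3,:3]=Ro.from_euler('xyz',r,degrees=True).as_matrix();T[:3,3]=p;return T
def run(fn,fit=True):
    z=np.load(fn);im,d=z['im'],z['d'];cal=env.calibration('wrist')
    T=toolT(z['p'],z['r']);W=cloud('wrist',d,cal,T@cal['T_tool_cam'])
    hsv=cv2.cvtColor(im,cv2.COLOR_RGB2HSV);Z=W[...,2]
    box=(W[...,0]>330)&(W[...,0]<640)&(W[...,1]>-140)&(W[...,1]<300)
    box[235:]=False
    dk=box&(hsv[...,1]<40)&(np.abs(Z-80)<15);print('deck z',np.nanmedian(Z[dk]))
    g=(hsv[...,0]>60)&(hsv[...,0]<90)&(hsv[...,1]>100)
    m=g&box&(np.abs(Z-105)<5);P=W[m];print(len(P),np.median(P[:,2]))
    S=[]
    for sg in (1,-1):
        pl=[(-250,87),(-127,87),(-42,44),(0,44)]
        S+=[(np.array([a[0],sg*a[1]]),np.array([b[0],sg*b[1]])) for a,b in zip(pl,pl[1:])]
    def dist(Q):
        D=[]
        for a,b in S:
            t=np.clip((Q-a)@(b-a)/((b-a)@(b-a)),0,1);D.append(np.linalg.norm(Q-a-t[:,None]*(b-a),axis=1))
        return np.min(D,0)
    def f(p,P):
        c,s=np.cos(p[2]),np.sin(p[2]);q=P[:,:2]-p[:2];return np.stack([q@[c,s],q@[-s,c]],1)
    p=np.array([*O,TH])
    if fit:
        p=least_squares(lambda p:dist(f(p,P)),p,loss='soft_l1',f_scale=3,x_scale=[10,10,.1]).x
        print('fit',p[:2],np.degrees(p[2]),dist(f(p,P)).mean())
        Q=f(p,P);print('ext',Q.min(0),Q.max(0), 'straight part |y|',np.median(Q[(Q[:,0]<-140)&(Q[:,1]>0),1]),np.median(Q[(Q[:,0]<-140)&(Q[:,1]<0),1]))
    b=box&(hsv[...,0]>95)&(hsv[...,0]<120)&(hsv[...,1]>110)&(Z>104)&(Z<118)
    n,l,st,_=cv2.connectedComponentsWithStats(b.astype(np.uint8));k=1+np.argmax(st[1:,4])
    b=(cv2.morphologyEx((l==k).astype(np.uint8),cv2.MORPH_CLOSE,np.ones((25,25)))>0)&(Z>104)&(Z<118)
    b=cv2.morphologyEx(b.astype(np.uint8),cv2.MORPH_OPEN,np.ones((21,21)))>0
    B=W[b];r=cv2.minAreaRect(B[:,:2].astype(np.float32));print('box',np.median(B[:,2]),r)
    bp=cv2.boxPoints(r);print('chute',f(p,np.array([[*r[0],0]])),f(p,np.c_[bp,bp[:,:1]]).round(1).tolist())
    Tb=np.linalg.inv(T);print('corners in tool',(np.c_[bp,np.full(4,110),np.ones(4)]@Tb.T)[:,:3].round(1).tolist())
run(sys.argv[1])
E
python3 fitw.py wrist1.npz
```

```text
deck z 78.18256431273275
3002 102.734715162659
fit [501.99583357 143.80281835] 73.78888842554126 1.3889177937866417
ext [-245.4054478   -88.96072956] [-58.46787169  89.67796786] straight part |y| 85.99757844843704 -85.9280236027415
box 107.97145327939444 ((459.712158203125, 38.48841094970703), (24.347518920898438, 16.070207595825195), 79.2254867553711)
chute [[-112.93170418   11.20106242]] [[-125.8, 18.0], [-124.3, 2.0], [-100.1, 4.4], [-101.6, 20.4]]
corners in tool [[78.7, -21.9, -109.9], [78.7, -5.8, -109.8], [78.7, -5.6, -134.1], [78.6, -21.7, -134.3]]
```

```bash
python3 - <<'E'
s=open('fitw.py').read()
a=s.index("    b=box&(hsv"); e=s.index("    B=W[b]")
s=s[:a]+"""    Qa=f(p,W.reshape(-1,3)).reshape(*Z.shape,2)
    b=box&(Z>100)&(Z<116)&(~g)&(np.abs(Qa[...,1])<np.interp(Qa[...,0],[-127,-42],[72,36]))&(Qa[...,0]<-8)
    b=cv2.morphologyEx(b.astype(np.uint8),cv2.MORPH_OPEN,np.ones((7,7)))
    n,l,st,_=cv2.connectedComponentsWithStats(b);k=1+np.argmax(st[1:,4]);b=l==k;print(st[k])
"""+s[e:]
open('fitw.py','w').write(s)
h=open('h.py').read().replace("[502.7,147.0]","[502.2,145.0]").replace("radians(74.0)","radians(73.8)");open('h.py','w').write(h)
E
python3 fitw.py wrist1.npz
python3 - <<'E'
from h import *
s=env.state();print(w2c(s['ee_pos']))
E
```

```text
deck z 78.18256431273275
3002 102.734715162659
fit [501.99583091 143.80282143] 73.78888960613337 1.3889178018898463
ext [-245.40544821  -88.9607304 ] [-58.46787501  89.67796851] straight part |y| 85.99758001316735 -85.92802396203729
[ 230   45   81  125 9353]
box 108.19786887437306 ((463.0092468261719, 1.3670387268066406), (97.52874755859375, 64.60372924804688), 79.87191772460938)
chute [[-147.65664424   -2.32837861]] [[-199.6, 24.6], [-192.7, -39.6], [-95.7, -29.3], [-102.6, 35.0]]
corners in tool [[78.8, -35.9, -37.2], [79.0, 28.7, -37.5], [78.8, 28.3, -135.0], [78.6, -36.3, -134.7]]
[-230.63481499  -11.33580808  188.68401983]
```

arm_command(
  slide=[
    [0, -0.3, 0.2],
    [2, -0.3, 0.2],
    [4, -0.3, 0.2],
    [6, -0.3, 0.2],
    [8, -0.3, 0.2],
    [9.3, -0.3, 0.2],
    [9.3, -0.3, 0.2],
    [9.3, -0.3, 0.2],
  ],
  turn=[
    [0, 0, 0],
    [0, 0, 0],
    [0, 0, 0],
    [0, 0, 0],
    [0, 0, 0],
    [0, 0, 0],
    [0, 0, 0],
    [0, 0, 0],
  ],
  grip=[176, 176, 176, 176, 176, 176, 176, 176],
)

```text
time_s: 2.78
ee_pos: [444.7, -79.2, 95.9]
ee_rot: [-101.1, 89.9, 159.0]
force: [0.9, 0.2, 0.9]
gripper_width: 28.1
```

```bash
cat > look.py <<'E'
from h import *
import sys
n=sys.argv[1]
s=env.state()
for k in ('time_s','ee_pos','ee_rot','force','gripper_width'): print(k,np.round(s[k],2))
print('tcp chute',w2c(s['ee_pos']).round(1))
R=Rt(s).as_matrix();print('heading-TH',np.degrees(np.arctan2(-R[1,2],-R[0,2])-TH))
for c in sys.argv[2:]:
    im,d=env.grab_frame(c); save(f'pics/{c}{n}.png',im); np.savez(f'{c}{n}.npz',im=im,d=d,p=s['ee_pos'],r=s['ee_rot'])
E
python3 look.py 2 wrist; python3 fitw.py wrist2.npz
```

```text
time_s 2.78
ee_pos [444.7  -79.16  95.91]
ee_rot [-101.1    89.92  159.05]
force [0.87 0.17 0.95]
gripper_width 28.13
tcp chute [-231.3   -7.3   95.9]
heading-TH 6.350905332194284
deck z 78.1493221520551
5013 102.70448857922901
fit [501.64452047 143.49526174] 74.00939456999593 1.4919325121097056
ext [-230.69550379  -89.59403414] [-83.11826579  89.48451715] straight part |y| 85.92076461542136 -85.53625190355724
[  221    10   123   187 21301]
box 108.15059904184486 ((463.22357177734375, 1.9438552856445312), (97.66084289550781, 64.72967529296875), 80.12230682373047)
chute [[-146.65853352   -2.06022208]] [[-198.7, 24.9], [-191.8, -39.4], [-94.7, -29.0], [-101.6, 35.3]]
corners in tool [[-14.0, -28.0, -34.3], [-14.1, 36.7, -34.2], [-14.1, 36.7, -131.9], [-14.0, -28.0, -131.9]]
```

View pics/wrist2.png

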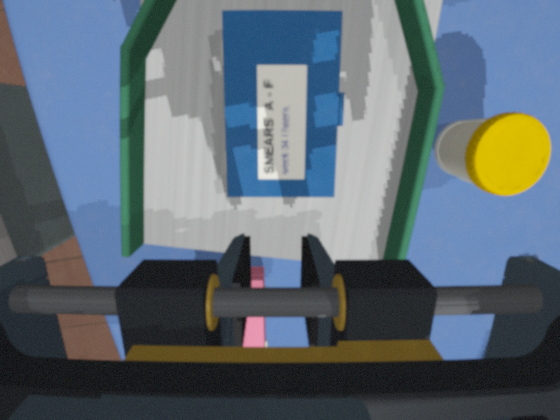

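arm_command(
  slide=[
    [0, 0.4, -0.4],
    [0, 0.4, -0.8],
    [0, 0.4, -1.2],
    [0, 0.4, -1.5],
    [0, 0.4, -1.8],
    [0, 0.35, -2.3],
    [0, 0.3, -2.8],
    [0, 0.3, -3.3],
    [0, 0.25, -3.8],
    [0, 0.25, -4.3],
    [0, 0.2, -4.8],
    [0, 0.2, -5.3],
    [0, 0.15, -5.8],
    [0, 0.1, -6.3],
    [0, 0.1, -6.7],
    [0, 0.1, -6.7],
  ],
  turn=[
    [0, 0, 0],
    [0, 0, 0],
    [0, 0, 0],
    [0, 0, 0],
    [0, 0, 0],
    [0.01, 0, 0],
    [0.02, 0, 0],
    [0.035, 0, 0],
    [0.045, 0, 0],
    [0.055, 0, 0],
    [0.07, 0, 0],
    [0.08, 0, 0],
    [0.09, 0, 0],
    [0.1, 0, 0],
    [0.11, 0, 0],
    [0.11, 0, 0],
  ],
  grip=[176, 176, 176, 176, 176, 176, 176, 176, 176, 176, 176, 176, 176, 176, 176, 176],
)

```text
time_s: 4.17
ee_pos: [458.2, -13.8, 95.9]
ee_rot: [-178.5, 90.0, 75.2]
force: [-0.8, -0.3, -0.5]
gripper_width: 28.7
```

```bash
python3 look.py 3 wrist; python3 fitw.py wrist3.npz
```

```text
time_s 4.17
ee_pos [458.18 -13.82  95.93]
ee_rot [-178.55   89.99   75.19]
force [-0.76 -0.3  -0.49]
gripper_width 28.68
tcp chute [-164.8   -2.    95.9]
heading-TH -0.05911539900097476
deck z 78.14506137365586
4945 102.78913583034702
fit [502.36596222 144.09672292] 73.77662928571972 1.3612358682956813
ext [-155.24467208  -89.58387741] [-25.35613255  89.17800083] straight part |y| 85.57379370360691 -85.67870411105608
[  210   137   121    98 10028]
box 108.12329473477338 ((466.90142822265625, 21.421911239624023), (57.800750732421875, 65.0147705078125), 79.76673889160156)
chute [[-127.69805713   -0.22090087]] [[-159.8, 29.1], [-153.0, -35.6], [-95.6, -29.5], [-102.3, 35.1]]
corners in tool [[-14.1, -30.8, -4.1], [-14.1, 33.9, -10.9], [-14.0, 27.8, -68.4], [-14.1, -36.9, -61.6]]
```

View pics/wrist3.png

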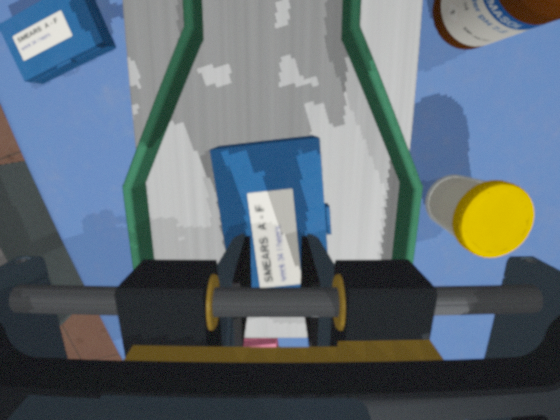

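```bash
python3 look.py 3 scene top; python3 -c "
import cv2
a=cv2.imread('pics/scene3.png')[150:330,150:400];b=cv2.imread('pics/top3.png')[160:320,140:360]
cv2.imwrite('pics/s3c.png',cv2.resize(a,None,fx=3,fy=3));cv2.imwrite('pics/t3c.png',cv2.resize(b,None,fx=3,fy=3))"
```

```text
time_s 4.22
ee_pos [458.13 -14.16  95.92]
ee_rot [110.78  90.     4.55]
force [ 0.54 -0.04  0.83]
gripper_width 28.12
tcp chute [-165.1   -2.1   95.9]
heading-TH -0.03152054826768332
```

View pics/s3c.png

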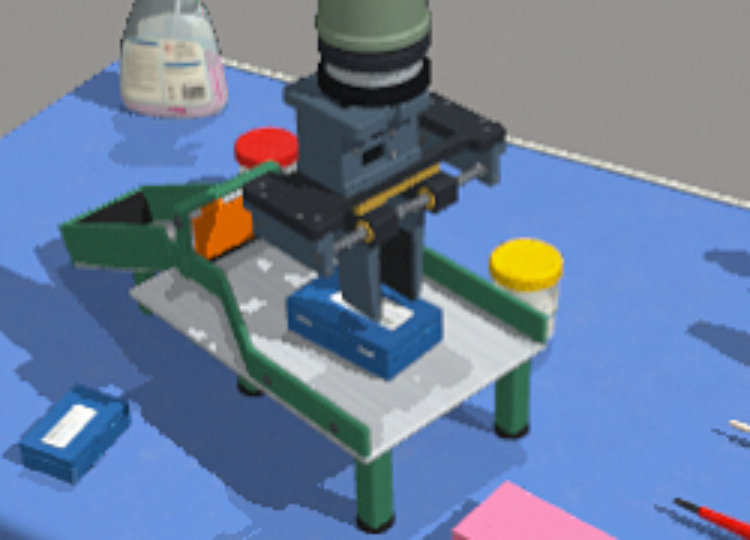

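View pics/t3c.png

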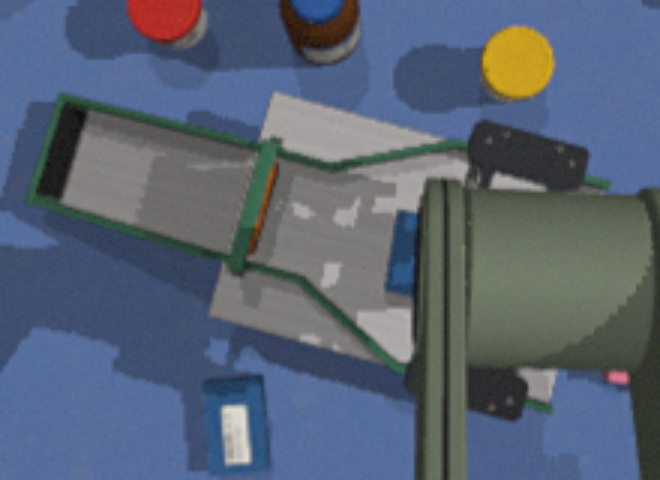

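Run:
```python
from h import *
z=np.load('scene3.npz');W=cloud('scene',z['d'],env.calibration('scene'));s=env.state()
# crop px: crop/3+150
for (u,v) in [(372,310),(372,300),(365,315),(410,295),(408,285),(415,300),(380,305)]:
    c,r=150+u/3,150+v/3; p=W[int(r),int(c)]; print((u,v),p.round(1),w2c(p).round(1),z['im'][int(r),int(c)])
D=W-s['ee_pos'];T=D@Rt(s).as_matrix()
near=(np.abs(T[...,1])<35)&(np.abs(T[...,2])<20)&(T[...,0]>-60)&(T[...,0]<30)
hsv=cv2.cvtColor(z['im'],cv2.COLOR_RGB2HSV)
m=near&(hsv[...,2]<110)&(hsv[...,1]<140)
print(m.sum(),np.percentile(T[m],[0,5,50,95,100],axis=0).round(1))
im=z['im'].copy();im[m]=[255,0,255];save('pics/m3.png',cv2.resize(im[150:330,150:400],None,fx=3,fy=3,interpolation=0))
z=np.load('wrist3.npz');cal=env.calibration('wrist');W=cloud('w',z['d'],cal,cal['T_tool_cam'])
for r in range(234,262,4): print(r,[W[r,c].round(0).tolist() for c in (232,238,244,308,314,320)])
```

```text
(372, 310) [432.1 -23.2 134.2] [-181.1   20.4  134.2] [62 76 88]
(372, 300) [431.4 -23.9 142.8] [-182.    20.9  142.8] [ 72  89 104]
(365, 315) [451.   -3.6 109.3] [-156.9    7.7  109.3] [ 89 114 145]
(410, 295) [469.  -30.7 125.9] [-178.   -17.2  125.9] [24 25 24]
(408, 285) [469.8 -30.4 133.3] [-177.5  -17.8  133.3] [26 28 29]
(415, 300) [483.  -27.5 110.4] [-171.   -29.6  110.4] [ 41  81 127]
(380, 305) [435.5 -26.2 138.3] [-183.    16.3  138.3] [74 83 90]
307 [[-59.7 -32.2 -18.5]
 [-57.6 -25.4 -13.6]
 [-44.6  12.9   4.9]
 [-28.   19.4  17.3]
 [ 16.7  24.8  18.9]]
234 [[-12.0, -25.0, -12.0], [-12.0, -22.0, -11.0], [-24.0, -17.0, -16.0], [-24.0, 18.0, -16.0], [-13.0, 23.0, -12.0], [-11.0, 27.0, -11.0]]
238 [[-13.0, -26.0, -9.0], [-31.0, -20.0, -16.0], [-28.0, -17.0, -15.0], [-30.0, 18.0, -15.0], [-32.0, 21.0, -16.0], [-12.0, 27.0, -9.0]]
242 [[-37.0, -22.0, -16.0], [-37.0, -19.0, -16.0], [-33.0, -16.0, -14.0], [-33.0, 18.0, -14.0], [-37.0, 20.0, -16.0], [-37.0, 23.0, -16.0]]
246 [[-42.0, -22.0, -15.0], [-43.0, -18.0, -16.0], [-38.0, -16.0, -14.0], [-39.0, 17.0, -15.0], [-42.0, 20.0, -16.0], [-43.0, 23.0, -16.0]]
250 [[-48.0, -21.0, -16.0], [-48.0, -18.0, -16.0], [-44.0, -15.0, -14.0], [-45.0, 16.0, -14.0], [-49.0, 19.0, -16.0], [-49.0, 22.0, -16.0]]
254 [[-53.0, -20.0, -16.0], [-53.0, -17.0, -16.0], [-50.0, -15.0, -15.0], [-49.0, 16.0, -14.0], [-53.0, 18.0, -16.0], [-53.0, 21.0, -16.0]]
258 [[-58.0, -19.0, -16.0], [-54.0, -17.0, -14.0], [-55.0, -14.0, -15.0], [-54.0, 16.0, -14.0], [-58.0, 18.0, -16.0], [-58.0, 21.0, -16.0]]
```

View pics/m3.png

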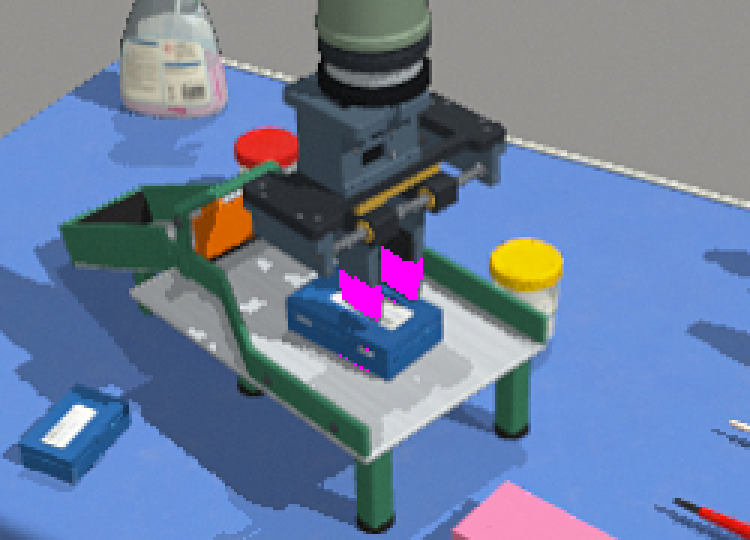

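Run:
```python
from h import *
z=np.load('scene3.npz');W=cloud('scene',z['d'],env.calibration('scene'));s=env.state()
T=(W-s['ee_pos'])@Rt(s).as_matrix()
def at(u,v): return T[int(150+v/3),int(150+u/3)].round(0).tolist(), round(W[int(150+v/3),int(150+u/3)][2],1)
for u in (345,352,360,368,375,380):
    print(u,[(v,at(u,v)[0][0]) for v in range(260,330,6)])
for u in (390,400,410,418): print(u,[(v,at(u,v)[0][0]) for v in range(240,312,6)])
print('body',[ (uv,at(*uv)) for uv in [(330,270),(326,280),(250,195),(260,225),(340,238),(376,236),(430,210),(490,180),(420,235),(300,240),(500,140),(320,260)]])
```

```text
345 [(260, -73.0), (266, -68.0), (272, -61.0), (278, -56.0), (284, -49.0), (290, -45.0), (296, -39.0), (302, -30.0), (308, -15.0), (314, -14.0), (320, -13.0), (326, -15.0)]
352 [(260, -78.0), (266, -70.0), (272, -64.0), (278, -61.0), (284, -53.0), (290, -48.0), (296, -40.0), (302, -36.0), (308, -27.0), (314, -13.0), (320, -15.0), (326, -13.0)]
360 [(260, -83.0), (266, -74.0), (272, -71.0), (278, -64.0), (284, -59.0), (290, -51.0), (296, -47.0), (302, -41.0), (308, -32.0), (314, -28.0), (320, -12.0), (326, -16.0)]
368 [(260, -86.0), (266, -81.0), (272, -74.0), (278, -66.0), (284, -60.0), (290, -55.0), (296, -52.0), (302, -46.0), (308, -39.0), (314, -33.0), (320, -14.0), (326, -14.0)]
375 [(260, -78.0), (266, -74.0), (272, -71.0), (278, -64.0), (284, -61.0), (290, -55.0), (296, -51.0), (302, -45.0), (308, -41.0), (314, -35.0), (320, -30.0), (326, -13.0)]
380 [(260, -80.0), (266, -73.0), (272, -69.0), (278, -63.0), (284, -60.0), (290, -54.0), (296, -50.0), (302, -42.0), (308, -41.0), (314, -35.0), (320, -31.0), (326, -12.0)]
390 [(240, -68.0), (246, -62.0), (252, -58.0), (258, -56.0), (
[... 626 characters left out ...]
0)]
body [((330, 270), ([-108.0, -75.0, 35.0], np.float64(204.0))), ((326, 280), ([-14.0, -1.0, -61.0], np.float64(109.6))), ((250, 195), ([-146.0, -90.0, -25.0], np.float64(241.5))), ((260, 225), ([-117.0, -82.0, -28.0], np.float64(212.5))), ((340, 238), ([-100.0, -38.0, 3.0], np.float64(196.3))), ((376, 236), ([-118.0, -36.0, 37.0], np.float64(214.0))), ((430, 210), ([-109.0, 18.0, 32.0], np.float64(205.0))), ((490, 180), ([-110.0, 74.0, 35.0], np.float64(205.5))), ((420, 235), ([-81.0, 22.0, 19.0], np.float64(177.3))), ((300, 240), ([-130.0, -86.0, 20.0], np.float64(225.8))), ((500, 140), ([-141.0, 81.0, 36.0], np.float64(237.0))), ((320, 260), ([-119.0, -81.0, 31.0], np.float64(214.7)))]
```

arm_command(
  slide=[
    [-0.5, 0.1, 0.5],
    [-1, 0.2, 1.3],
    [-1, 0.3, 2.2],
    [-1, 0.45, 3.2],
    [-1, 0.6, 4.2],
    [-1, 0.75, 5.2],
    [-1, 0.85, 6],
    [-1, 0.9, 6.4],
    [-1, 0.9, 6.4],
    [0, 0.9, 6.4],
    [1, 0.9, 6.4],
    [2, 0.9, 6.4],
    [2.7, 0.9, 6.4],
    [3.2, 0.9, 6.4],
    [3.2, 0.9, 6.4],
    [3.2, 0.9, 6.4],
  ],
  turn=[
    [-0.01, 0, 0],
    [-0.02, 0, 0],
    [-0.035, 0, 0],
    [-0.05, 0, 0],
    [-0.07, 0, 0],
    [-0.09, 0, 0],
    [-0.1, 0, 0],
    [-0.11, 0, 0],
    [-0.11, 0, 0],
    [-0.11, 0, 0],
    [-0.11, 0, 0],
    [-0.11, 0, 0],
    [-0.11, 0, 0],
    [-0.11, 0, 0],
    [-0.11, 0, 0],
    [-0.11, 0, 0],
  ],
  grip=[176, 176, 176, 176, 176, 176, 176, 176, 176, 176, 176, 176, 176, 176, 176, 176],
)

```text
time_s: 5.65
ee_pos: [448.9, -78.4, 64.0]
ee_rot: [-133.0, 90.0, 127.1]
force: [-0.7, 0.1, 1.1]
gripper_width: 28.2
```

```bash
python3 look.py 4 wrist scene; python3 fitw.py wrist4.npz;  python3 -c "
import cv2
a=cv2.imread('pics/scene4.png')[150:330,150:400]
cv2.imwrite('pics/s4c.png',cv2.resize(a,None,fx=3,fy=3))"
```

```text
time_s 5.65
ee_pos [448.87 -78.38  63.96]
ee_rot [-132.97   89.99  127.07]
force [-0.75  0.14  1.1 ]
gripper_width 28.2
tcp chute [-229.4  -11.1   64. ]
heading-TH 6.240297712484016
deck z 78.16963164978625
6178 102.66198597659593
fit [501.07983116 143.33212083] 74.19866657801575 1.5497903546646468
ext [-217.23695317  -89.83239041] [-91.86724922  90.15226285] straight part |y| 85.84963643531104 -85.34535325574474
[  200     0   149   215 29721]
box 108.19511704661986 ((462.1669921875, -0.3430633544921875), (93.4552993774414, 66.12419891357422), 79.71403503417969)
chute [[-148.84200578   -1.68074475]] [[-198.5, 26.7], [-192.2, -39.1], [-99.2, -30.1], [-105.5, 35.7]]
corners in tool [[-46.0, -33.7, -32.6], [-46.0, 32.4, -32.3], [-46.0, 32.9, -125.7], [-46.0, -33.2, -126.1]]
```

View pics/s4c.png

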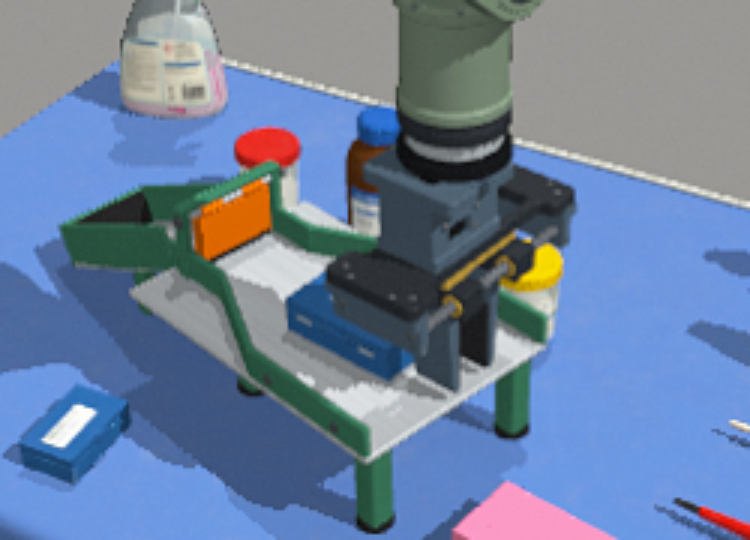

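View pics/wrist4.png

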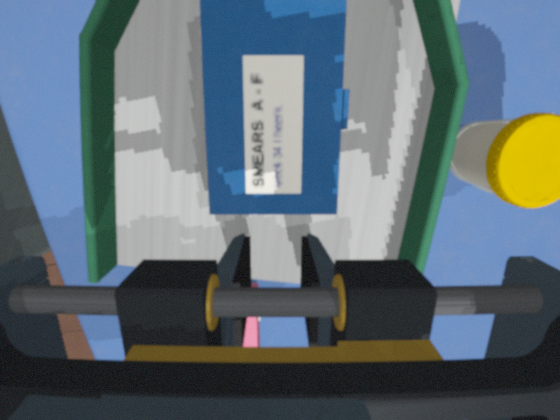

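arm_command(
  slide=[
    [0, 0, -0.4],
    [0, 0, -0.8],
    [0, 0, -1.1],
    [0, 0, -1.4],
    [0, 0, -1.7],
    [0, 0, -2.0],
    [0, 0, -2.5],
    [0, -0.05, -3.0],
    [0, -0.05, -3.5],
    [0, -0.1, -4.0],
    [0, -0.15, -4.5],
    [0, -0.2, -5.0],
    [0, -0.2, -5.5],
    [0, -0.25, -6.0],
    [0, -0.3, -6.5],
    [0, -0.3, -6.5],
  ],
  turn=[
    [0, 0, 0],
    [0, 0, 0],
    [0, 0, 0],
    [0, 0, 0],
    [0, 0, 0],
    [0, 0, 0],
    [0.01, 0, 0],
    [0.02, 0, 0],
    [0.035, 0, 0],
    [0.045, 0, 0],
    [0.06, 0, 0],
    [0.07, 0, 0],
    [0.085, 0, 0],
    [0.1, 0, 0],
    [0.11, 0, 0],
    [0.11, 0, 0],
  ],
  grip=[176, 176, 176, 176, 176, 176, 176, 176, 176, 176, 176, 176, 176, 176, 176, 176],
)

```text
time_s: 7.08
ee_pos: [457.1, -13.0, 63.9]
ee_rot: [-161.8, 90.0, 91.9]
force: [-0.3, 0.3, -0.5]
gripper_width: 28.3
```

```bash
python3 look.py 5 wrist ; python3 fitw.py wrist5.npz
```

```text
time_s 7.08
ee_pos [457.09 -13.    63.9 ]
ee_rot [-161.84   89.97   91.92]
force [-0.27  0.32 -0.51]
gripper_width 28.29
tcp chute [-164.3   -0.8   63.9]
heading-TH -0.04744509034779902
deck z 78.14438134551118
6043 102.71008287852064
fit [502.39796414 144.07992104] 73.74462178531586 1.3152459981295743
ext [-143.72858328  -89.0402977 ] [-35.70676211  89.73186857] straight part |y| 85.64901908830555 -85.15170834219853
[  202    28   145   207 28064]
box 108.18411778327597 ((476.819580078125, 52.60395050048828), (92.49855041503906, 65.02083587646484), 73.64399719238281)
chute [[-94.97896804  -1.0500222 ]] [[-141.2, 31.5], [-141.3, -33.5], [-48.8, -33.6], [-48.7, 31.4]]
corners in tool [[-46.1, -32.0, -22.3], [-46.1, 33.0, -22.2], [-46.1, 33.2, -114.7], [-46.0, -31.8, -114.8]]
```

View pics/wrist5.png

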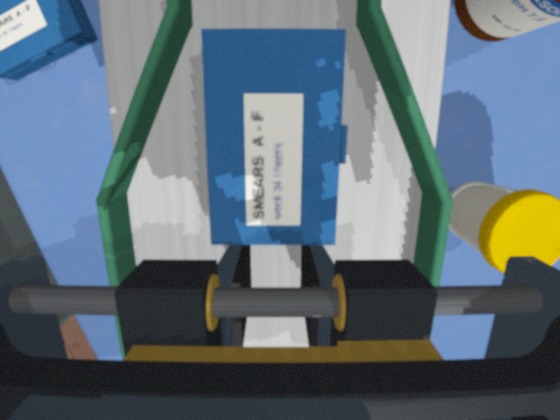

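arm_command(
  slide=[
    [0, 0, -0.5],
    [0, 0, -1.0],
    [0, 0, -1.5],
    [0, 0, -2.0],
    [0, 0, -2.5],
    [0, 0, -3.0],
    [0, -0.05, -3.5],
    [0, -0.05, -4.0],
    [0, -0.05, -4.5],
    [0, -0.05, -5.0],
    [0, -0.05, -5.5],
    [0, -0.1, -6.0],
    [0, -0.1, -6.5],
    [0, -0.1, -7.0],
    [0, -0.1, -7.5],
    [0, -0.1, -8.0],
    [0, -0.1, -8.5],
    [0, -0.1, -9.0],
    [0, -0.1, -9.0],
  ],
  turn=[
    [0, 0, 0],
    [0, 0, 0],
    [0, 0, 0],
    [0, 0, 0],
    [0, 0, 0],
    [0, 0, 0],
    [0, 0, 0],
    [0, 0, 0],
    [0, 0, 0],
    [0, 0, 0],
    [0, 0, 0],
    [0, 0, 0],
    [0, 0, 0],
    [0, 0, 0],
    [0, 0, 0],
    [0, 0, 0],
    [0, 0, 0],
    [0, 0, 0],
    [0, 0, 0],
  ],
  grip=[176, 176, 176, 176, 176, 176, 176, 176, 176, 176, 176, 176, 176, 176, 176, 176, 176, 176, 176],
)

```text
time_s: 8.72
ee_pos: [481.8, 73.7, 64.0]
ee_rot: [149.6, 90.0, 43.4]
force: [-0.3, -0.1, -0.4]
gripper_width: 28.0
```

```bash
python3 look.py 6 wrist scene;python3 -c "
import cv2
a=cv2.imread('pics/scene6.png')[150:330,150:400]
cv2.imwrite('pics/s6c.png',cv2.resize(a,None,fx=3,fy=3))"
```

```text
time_s 8.72
ee_pos [481.8   73.66  63.98]
ee_rot [149.63  89.96  43.4 ]
force [-0.29 -0.07 -0.4 ]
gripper_width 28.05
tcp chute [-74.2  -0.3  64. ]
heading-TH -0.03577477582590195
```

View pics/wrist6.png

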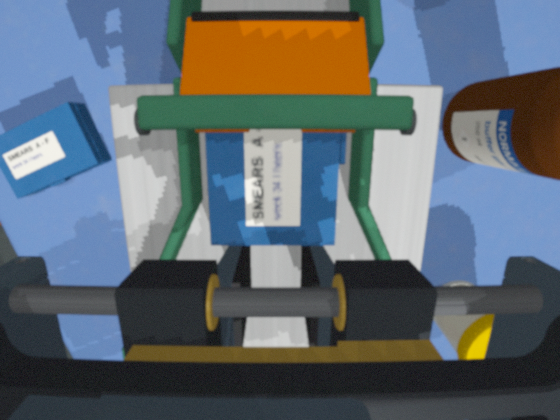

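View pics/s6c.png

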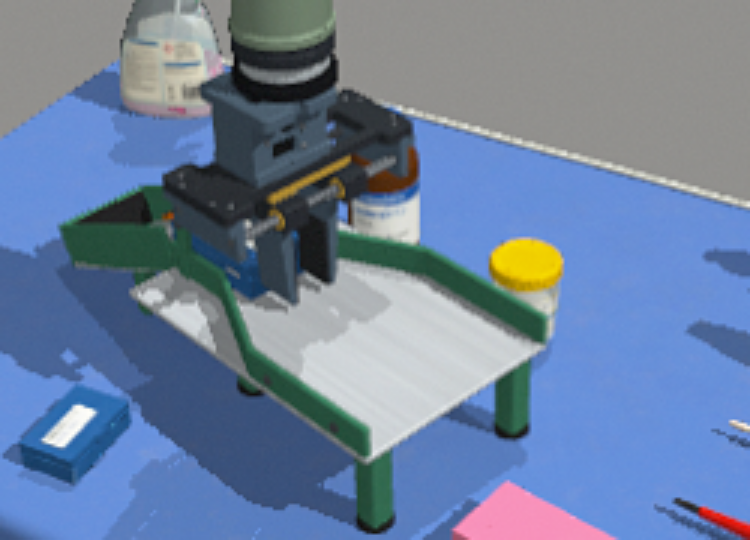

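arm_command(
  slide=[
    [0, 0, -0.4],
    [0, 0, -0.8],
    [0, 0, -1.2],
    [0, 0, -1.6],
    [0, 0, -2.0],
    [0, 0, -2.3],
    [0, 0, -2.6],
    [0, 0, -2.9],
    [0, 0, -3.2],
    [0, 0, -3.5],
    [0, 0, -3.5],
    [0, 0, -3.5],
    [0, 0, -3.5],
  ],
  turn=[
    [0, 0, 0],
    [0, 0, 0],
    [0, 0, 0],
    [0, 0, 0],
    [0, 0, 0],
    [0, 0, 0],
    [0, 0, 0],
    [0, 0, 0],
    [0, 0, 0],
    [0, 0, 0],
    [0, 0, 0],
    [0, 0, 0],
    [0, 0, 0],
  ],
  grip=[176, 176, 176, 176, 176, 176, 176, 176, 176, 176, 176, 176, 176],
)

```text
time_s: 9.9
ee_pos: [491.1, 106.4, 63.9]
ee_rot: [178.6, 90.0, 72.3]
force: [0.2, 0.5, -0.9]
gripper_width: 28.4
```

```bash
python3 look.py 7 wrist
```

```text
time_s 9.9
ee_pos [491.13 106.37  63.95]
ee_rot [178.56  89.99  72.29]
force [ 0.16  0.49 -0.93]
gripper_width 28.36
tcp chute [-40.2  -0.2  63.9]
heading-TH -0.07265856557154818
```

View pics/wrist7.png

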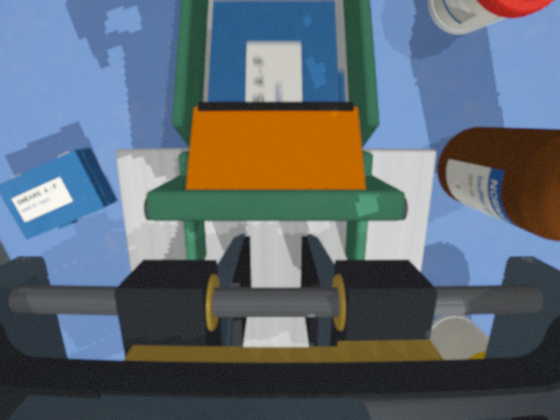

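The box has tipped and is sliding down the slope (top, cols 205-345), with the flap (rows 105-190) still swinging. I'll draw back now.

arm_command(
  slide=[
    [0, 0, 1],
    [0, 0, 2.5],
    [0, 0, 4.5],
    [0, 0, 6.5],
    [0, 0, 8.5],
    [0, 0, 10],
    [-2, 0, 11],
    [-5, 0, 12],
    [-8, 0, 13],
    [-11, 0, 14],
    [-12, 0, 16],
    [-12, 0, 18],
    [-12, 0, 20],
    [-12, 0, 22],
    [-12, 0, 22],
    [-12, 0, 22],
  ],
  turn=[
    [0, 0, 0],
    [0, 0, 0],
    [0, 0, 0],
    [0, 0, 0],
    [0, 0, 0],
    [0, 0, 0],
    [0, 0, 0],
    [0, 0, 0],
    [0, 0, 0],
    [0, 0, 0],
    [0, 0, 0],
    [0, 0, 0],
    [0, 0, 0],
    [0, 0, 0],
    [0, 0, 0],
    [0, 0, 0],
  ],
  grip=[176, 176, 176, 176, 176, 176, 176, 176, 176, 176, 176, 176, 176, 176, 176, 176],
)

```text
time_s: 11.28
ee_pos: [428.8, -105.6, 183.9]
ee_rot: [-154.8, 90.0, 98.8]
force: [-1.1, 0.1, 0.7]
gripper_width: 28.4
```

```bash
python3 look.py 8 scene top
python3 - <<'E'
from h import *
z=np.load('top8.npz');W=cloud('t',z['d'],env.calibration('top'));hsv=cv2.cvtColor(z['im'],cv2.COLOR_RGB2HSV)
Q=np.apply_along_axis(w2c,2,W)
b=(hsv[...,0]>95)&(hsv[...,0]<120)&(hsv[...,1]>110)&(Q[...,0]>20)&(Q[...,0]<180)&(abs(Q[...,1])<38)&(Q[...,2]>15)
P=Q[b];print(b.sum(),P.min(0),P.max(0));print(cv2.minAreaRect(P[:,:2].astype(np.float32)),np.median(P[:,2]))
z=np.load('scene8.npz');W=cloud('s',z['d'],env.calibration('scene'));hsv=cv2.cvtColor(z['im'],cv2.COLOR_RGB2HSV);Q=np.apply_along_axis(w2c,2,W)
o=(hsv[...,0]<18)&(hsv[...,1]>170)&(z['im'][...,0]>150)&(abs(Q[...,0])<60)&(abs(Q[...,1])<45)
P=Q[o];print('flap',o.sum(),P.min(0),P.max(0),np.polyfit(P[:,2],P[:,0],1))
for n in ('top','scene'):
    a=cv2.imread(f'pics/{n}8.png');a=a[150:330,130:380] 
    cv2.imwrite(f'pics/{n}8c.png',cv2.resize(a,None,fx=3,fy=3))
E
```

```text
time_s 11.28
ee_pos [ 428.81 -105.61  183.89]
ee_rot [-154.83   89.97   98.75]
force [-1.14  0.15  0.66]
gripper_width 28.39
tcp chute [-261.1    0.6  183.9]
heading-TH -0.22147462463887957
696 [ 86.13646614 -34.87432755  17.83807709] [179.92731688  32.65764007  81.18237863]
((132.93019104003906, -0.9034843444824219), (67.53605651855469, 93.7313461303711), 89.7432861328125) 61.41706709809779
flap 415 [ -3.13132857 -38.81787576  87.70577709] [  6.78952499  37.47462517 140.34914503] [-0.04545415  7.13979691]
```

View pics/scene8c.png

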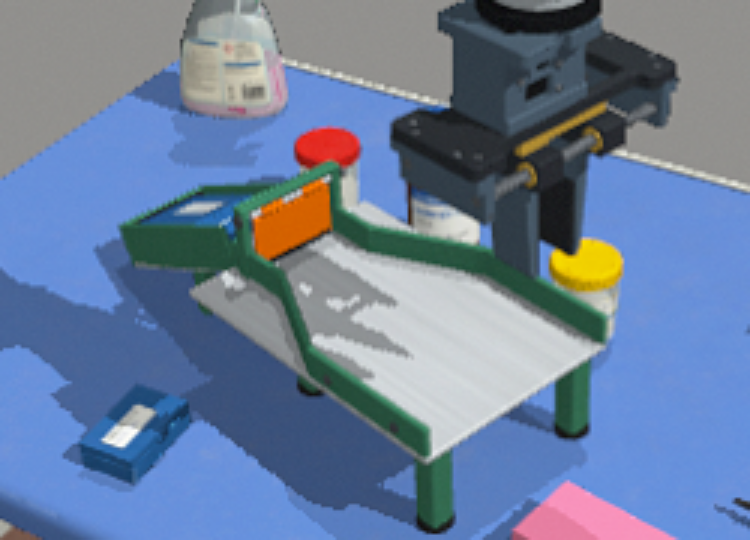

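View pics/top8c.png

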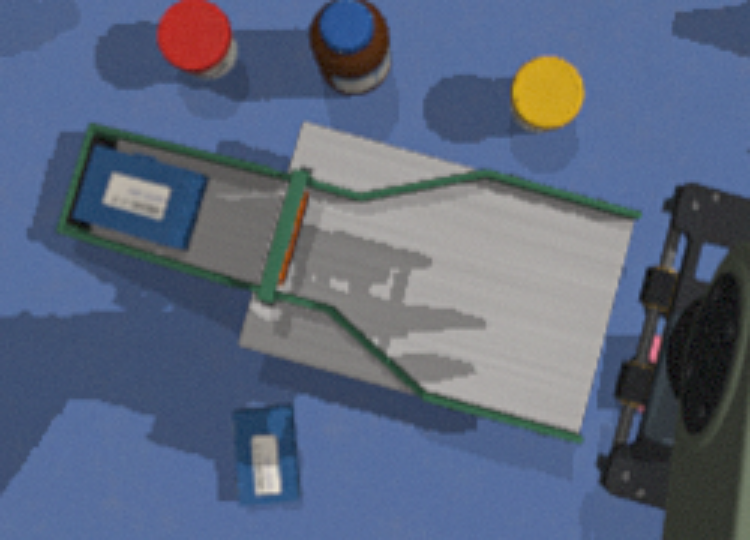

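arm_command(
  slide=[
    [0, 0, 0],
    [0, 0, 0],
    [0, 0, 0],
    [0, 0, 0],
    [0, 0, 0],
    [0, 0, 0],
    [0, 0, 0],
    [0, 0, 0],
    [0, 0, 0],
    [0, 0, 0],
    [0, 0, 0],
    [0, 0, 0],
  ],
  turn=[
    [0, 0, 0],
    [0, 0, 0],
    [0, 0, 0],
    [0, 0, 0],
    [0, 0, 0],
    [0, 0, 0],
    [0, 0, 0],
    [0, 0, 0],
    [0, 0, 0],
    [0, 0, 0],
    [0, 0, 0],
    [0, 0, 0],
  ],
  grip=[176, 176, 176, 176, 176, 176, 176, 176, 176, 176, 176, 176],
)

```text
time_s: 12.38
ee_pos: [429.5, -104.9, 183.9]
ee_rot: [164.2, 90.0, 57.9]
force: [-0.0, -0.0, -0.4]
gripper_width: 28.4
```

```bash
python3 look.py 9 scene top
python3 - <<'E'
from h import *
for n in (0,8,9):
    z=np.load(f'scene{n}.npz');W=cloud('s',z['d'],env.calibration('scene'));hsv=cv2.cvtColor(z['im'],cv2.COLOR_RGB2HSV);Q=np.apply_along_axis(w2c,2,W)
    o=(hsv[...,0]<18)&(hsv[...,1]>170)&(z['im'][...,0]>150)&(abs(Q[...,0])<60)&(abs(Q[...,1])<45)
    P=Q[o];P=P[(P[:,2]>90)&(P[:,2]<125)];print('flap',n,len(P),np.polyfit(P[:,2],P[:,0],1),np.median(P[:,0]))
    z=np.load(f'top{n}.npz' );W=cloud('t',z['d'],env.calibration('top'));hsv=cv2.cvtColor(z['im'],cv2.COLOR_RGB2HSV);Q=np.apply_along_axis(w2c,2,W)
    b=(hsv[...,0]>95)&(hsv[...,0]<120)&(hsv[...,1]>110)&(Q[...,0]>20)&(Q[...,0]<170)&(abs(Q[...,1])<36)&(Q[...,2]>25)
    if b.sum()>100: print('box',Q[b].mean(0), cv2.minAreaRect(Q[b][:,:2].astype(np.float32)))
    for nm,lo,hi,zlo in (('red',172,181,60),('yel',20,32,60),('cap',100,120,125)):
        m=(hsv[...,0]>=lo)&(hsv[...,0]<=hi)&(hsv[...,1]>150)&(W[...,2]>zlo)&(W[...,0]>540)&(W[...,0]<760)&(W[...,1]>-150)&(W[...,1]<300)
        print(nm,m.sum(),np.median(W[m],0).round(1) if m.sum() else '')
E
```

```text
time_s 12.38
ee_pos [ 429.5  -104.88  183.93]
ee_rot [164.19  89.99  57.91]
force [-0.02 -0.   -0.37]
gripper_width 28.38
tcp chute [-2.602e+02  1.000e-01  1.839e+02]
heading-TH -0.07632507718075762
flap 0 310 [0.01708108 0.22252822] 1.9741193176579603
red 17 [684.1 240.4  70.8]
yel 444 [617.1 -51.5  71.4]
cap 234 [657.3 103.3 138.4]
flap 8 308 [-0.01684772  4.08486587] 2.3120899285069143
box [120.24245456  -0.82821027  63.19807077] ((127.97984313964844, -1.74908447265625), (62.398746490478516, 84.1614761352539), 89.20208740234375)
red 18 [676.8 235.9  71.5]
yel 444 [616.2 -51.6  71.5]
cap 232 [657.7 103.3 138.3]
flap 9 310 [-0.01224951  3.57348765] 2.2720965516678264
box [120.42352365  -0.70409552  63.29062213] ((127.7845458984375, -1.7435951232910156), (83.70882415771484, 62.707332611083984), 0.24585430324077606)
red 18 [681.9 238.9  70.1]
yel 442 [617.1 -51.7  71.3]
cap 239 [657.5 103.4 138.3]
```

```bash
python3 -c "
from workcell import env
print(env.job_done())"
```

```text
the job is handed in; nothing more can be done
None
```

The blue slide box is in the pocket at the foot of the chute, the flap hangs shut behind it, and the job is handed in at about 12.5 s. No verdict came back.

**What I did:** I used the larger blue box on the deck. I set the two fingertips behind it, straightened it from about 6° askew and centred it. I then pushed it at about 60 mm/s or less through the flap until it tipped over the edge, and drew the fingers back and up.

**Last checks:**
- **Box:** It lay flat on the slope, its centre about 127 mm beyond the door and about 1–2 mm off the middle. Two pictures 1 s apart agreed to within 0.3 mm.
- **Flap:** It hung shut to within the measuring noise, which is about 0.03 rad.
- **Yellow cup and bottle:** They were within 1 mm of where they started.
- **Red cup:** It looks unmoved in the pictures. Its measured position scattered by up to about 8 mm because only about 18 pixels showed.
- **Robot:** The arm stood clear, and force readings were about 1 N or less every time I read them.

**What disagreed:** The fingertips sit about 34 mm further back along the tool than the interface text says. On my first approach they passed about 10 mm above the box without touching it. I saw this in the pictures, backed off, lowered the tool by 32 mm and pushed again.

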